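Clamp the phone frame and set the warming dial

ROBOT

A 6-joint arm with a two-finger parallel gripper is mounted at the origin on the work surface. World frame = base frame: x ahead of the robot, y to its left, z up, the work surface at z = 0. Lengths are in mm, angles in rad, forces in N, time in s.
With the tool pointing down it reaches from about 350 to 875 mm from the base axis. Payload 15.5 kg.
Tool frame: the origin (TCP) lies on the centre line of the jaws, within the pads' length; the fingertips stand 19 mm ahead of it and the grasp point (between the pads) is the TCP (robot.tip_extent is the distance from the TCP to the fingertips, in mm); z points along the fingers, y is the line along which they close (so a half turn about z gives the same grasp; the last joint's range is limited). The gripper opens to 85 mm and grips with 20 to 120 N. Pads are 22 mm wide; open, the fingers measure 114 mm over their backs; the gripper's body (76 mm by 85 mm) begins 54 mm behind the grasp point. The pads swing forward as they close: fully open they stand 13 mm farther back than shut.
Start: joints at [1.252, 0.494, 1.345, -0, 1.302, -0.096], TCP at [138.705, 609.416, 250.277] pointing down, gripper open.
Joint ranges: [-2.91, 2.91], [-0.82, 2.16], [0.22, 2.67], [-1.22, 4.37], [0.12, 2.79], [-3.08, 3.08]. Speed limits (rad/s): [1.89, 1.89, 2.57, 3.01, 3.01, 3.01].

INTERFACE

Orientations are given as a rotation vector (axis times angle).
In Python, from rig import robot, kin, optics, readout gives the robot as it stands. Calls block until the motion is done:
- robot.reach(position, orientation): joint-space move of the TCP to a pose.
- robot.move_l(position, rot=None, vel=150): straight line of the TCP; rot=None keeps the orientation; vel is the mean speed in mm/s.
- robot.set_joints(angles): joint-space move.
- robot.grip(opening, effort=None): finger opening in mm; effort is the grip in N (None keeps the last); returns when the fingers have stopped.
- robot.sleep(seconds).
- kin.inverse_kinematics(position, orientation): joint angles nearest the present ones, or None.
- optics.grab_frame(name): name is "side" or "top"; returns a dict with "pixels" (480x640x3 uint8, red, green, blue), "z_map" (480x640 float32, mm along the optical axis (not along the pixel's ray), 0 where there is no reading), "intrinsics" (3x3 intrinsics, pixels), "extrinsics" (4x4, takes a point from camera to world coordinates). Camera axes: x right, y down, z forward; pixel columns grow to the right and rows downward; lengths in mm; the calibration is good to about 2 mm. A picture is of the moment at which its call begins.
A pose or a line that the arm cannot do raises robot.IKError and nothing moves.
- robot.hand_in(): hands the job in; it is judged then, once.
Trained networks look in the newest picture that a camera, given by its name, has taken for a name from the list of things; names that differ only in an ending like _2 or _b are one class to them, and where a whole thing is asked for, a point or a joint stands for the part that bears it (a point fixed in the world has none). Each returns a list of dicts, best first, with "score" (0 to 1); they miss things now and then, are a little off and sometimes report something else, mostly with a low value. They report only what shows in the picture. A call takes as long as a camera call. They do not tell look-alikes from the thing itself.
- optics.look_for(camera, target): "bbox" ([left, top, right, bottom] in pixels, round what is visible of it).
- optics.tip_of(camera, target): "location" ([column, row] in pixels: a listed point, or the origin of a listed thing).
Readings, each from a call of its own:
- readout.get_time(): time.
- readout.get_joints(): joint angles.
- readout.get_joint_velocities(): joint speeds.
- readout.get_joint_torque(): joint torques, N m.
- readout.get_ee_pos(): TCP position.
- readout.get_orientation(): TCP orientation.
- readout.get_wrist_force(): force on the tool from outside, world axes, zero at the start.
- readout.get_ft_torque(): the same for the moment, N m.
- readout.get_opening(): finger opening in mm.
- readout.get_gripper_force(): force on a finger pad.
Only numpy, scipy, OpenCV 4.12 (cv2) and the standard library are available. Lean on these libraries where they do the work, as an engineer would, in place of code of your own. Each camera call takes 0.05 s, during which the arm holds its last target. There are 200 camera calls.

TASK

Get the phone frame ready for warming: push the toggle clamp's arm over centre so that its rubber foot comes down and holds the frame in its nest. Then turn the flat dial, either way round, until the black line points at the middle of the raised tab on the scale ring; the dial is too wide to grip, so press gently on its smooth face and drag it round. Leave the clamp closed, the frame in its nest, and the screwdriver, magnifier and tray where they are.

Things in the scene. Friction and masses are not known exactly. Their poses are not given: they have to be found in the camera images.
- dial_center (a point): Centre of the dial's top face at rest (76 mm above the sill). The dial is a smooth flat aluminium disc, 120 mm across, 16 mm thick, too wide to grasp, on a grey box 170 x 170 x 50 mm (the heat control). Its turning friction is about 0.09 N m: a fingertip 40 mm from the centre must press some 6 to 14 N to drag it without slipping.
- line_end (a point): Outer end of the black line on the dial's face, on its top face at the rim, 60 mm from the dial's axis. The line runs from 16 to 60 mm from the axis. Turns and sinks with the dial.
- dial (a joint): Turning angle of the dial in rad, counter-clockwise seen from above positive; at 0 the line points along the control box's own x axis. No end stops within three turns.
- mark (a point): The point that the line's outer end must meet: 60 mm from the dial's axis, just inside the middle of the raised dark steel tab (10 mm wide, top 71 mm above the sill, 62 to 84 mm from the axis) on the scale ring. The ring is fixed: white, outer diameter 160 mm, inner 126 mm, top 66 mm above the sill, with 24 black ticks.
- carrier: The dial on its sprung carrier (origin on the dial's axis, 55 mm above the sill at rest). Pressed down, the dial begins to yield at about 2 N, sinks 1 mm per 2.5 N and bottoms after 6 mm at about 17 N; more than 35 N breaks it.
- jig: Warming jig: grey base 190 mm (own x) by 160 mm (own y), 24 mm high, origin under its centre; on it an aluminium plate (top 30 mm above the sill) with low black stops forming a nest, nest centre at own y = -30 mm. The toggle clamp stands at own y = +50 mm between two thin steel cheeks (80 mm high, outer faces 32 mm apart).
- clamp (a joint): Angle of the clamp arm in rad: 0 = thrown open, leaning 0.6 rad away from the frame (towards the jig's own +y); 0.6 = upright (dead centre); about 2.17 = lying level with its rubber foot on the frame. The heavy steel arm (0.35 kg) tips away from 0.6 either way and falls, damped, to whichever side it leans; pushing it upright from open takes about 0.2 N m.
- clamp_pivot (a point): The clamp arm's pivot, 65 mm above the sill. The arm swings about the jig's own x axis through this point. The arm is a steel bar 18 mm wide ending in a round black rubber grip of 20 mm diameter; the rubber foot stands out sideways 80 mm from the pivot.
- clamp_tip (a point): Free end of the clamp arm (end of the rubber grip), 127 mm from the pivot.
- clamp_grip (a point): Middle of the clamp arm's rubber grip, 107 mm from the pivot.
- frame: Grey phone frame, loose, 150 x 75 x 10 mm, lying flat in the jig's nest with its long side along the jig's own x; origin under its centre.
- screwdriver: Steel screwdriver, 180 mm long, lying between the two stations along its own x; bystander.
- magnifier: Round glass magnifier, 80 mm across with a 90 mm handle towards its own -x, lying flat; origin at the lens centre; bystander.
- tray: Yellow plastic tray with small compartments, 110 x 200 x 28 mm; bystander.
Not all that is in view belongs to the job. There is more than one size of the part that bears dial_center; the job needs the largest.

How it is judged:
By the outcome, as a careful person would: the job done as asked, in the order asked, and still so for the second after the job is handed in, with the robot touching nothing.
It also fails if it takes over 59 s, if anything falls off the work surface, if the arm or the gripper's body presses on something with over 40 N, if the wrist force passes 120 N, or if a joint passes its speed limit or range.

## Working session

There is one attempt and no reset: what is moved stays moved. The work goes in short steps, each a Python script; the robot and the scene stay as the last script left them, time stands still between calls to the robot, and variables do not carry over. Pictures are saved under pics/ and viewed, at most 10 in all, crops included, and the job is handed in when it is done.

```bash
mkdir -p pics; ls
cat > h.py <<'E'
import numpy as np, cv2
from rig import robot, kin, optics, readout
def shot(cam,name=None):
    f=optics.grab_frame(cam)
    if name: cv2.imwrite('pics/'+name+'.png',f['pixels'][:,:,::-1])
    return f
def world(f,u,v,z=None):
    """pixel -> world; z given: intersect with plane z, else depth map"""
    K,T=np.array(f['intrinsics']),np.array(f['extrinsics'])
    r=np.linalg.inv(K)@[u,v,1]
    if z is None:
        p=np.asarray(f['z_map'])[int(round(v))-1:int(round(v))+2,int(round(u))-1:int(round(u))+2]; d=np.median(p[p>0])
    else: d=(z-T[2,3])/(T[:3,:3]@r)[2]
    return T[:3,:3]@(r*d)+T[:3,3]
def pix(f,p):
    T=np.linalg.inv(np.array(f['extrinsics'])); q=np.array(f['intrinsics'])@(T[:3,:3]@np.array(p)+T[:3,3]); return q[:2]/q[2]
E
python3 - <<'E'
from h import *
np.set_printoptions(precision=1,suppress=True)
for c in ('top','side'):
    f=shot(c,c+'0'); print(c,f['extrinsics'],f['intrinsics'])
    for n in ('dial_center','line_end','mark','clamp_pivot','clamp_tip','clamp_grip','jig','frame','tray'):
        print(n,[(np.round(d['location']),round(d['score'],2),world(f,*d['location'])) for d in optics.tip_of(c,n)[:3] ])
    print([(np.round(d['bbox']),round(d['score'],2)) for d in optics.look_for(c,'dial_center')])
print(readout.get_time(),readout.get_orientation())
E
```

```text
pics
top [[  -0.    -1.     0.1  362.3]
 [  -1.     0.    -0.    94.3]
 [   0.    -0.1   -1.  1155.6]
 [   0.     0.     0.     1. ]] [[477.1   0.  313.5]
 [  0.  477.1 242.1]
 [  0.    0.    1. ]]
dial_center [(array([242., 364.]), 0.97, array([249.2, 237.9,  56.1])), (array([168., 271.]), 0.8, array([461.5, 406. ,  55.8])), (array([261., 255.]), 0.76, array([490.1, 191.4,  77.2]))]
line_end [(array([261., 282.]), 0.94, array([428. , 190.8,  76.7])), (array([163., 254.]), 0.81, array([502.5, 424.3,  35.3])), (array([250., 344.]), 0.74, array([291.5, 219.7,  51.8]))]
mark [(array([258., 230.]), 0.92, array([550. , 199.4,  64.4]))]
clamp_pivot [(array([411., 244.]), 0.96, array([ 498.1, -137.7,  143.9])), (array([394., 243.]), 0.26, array([497.9, -94.6, 170.8]))]
clamp_tip [(array([389., 247.]), 0.71, array([ 511. , -115.4,    0.4]))]
clamp_grip [(array([395., 242.]), 0.59, array([499.3, -98.1, 169.1]))]
jig [(array([428., 241.]), 0.89, array([ 518.3, -202.2,   34.5]))]
frame [(array([441., 239.]), 0.82, array([ 521.3, -233.2,   39.5])), (array([345., 260.]), 0.58, array([480.3,  -5.3
[... 817 characters left out ...]
y([218., 218.]), 0.77, array([568.2, 511.1,   0. ]))]
mark [(array([295., 238.]), 0.83, array([540.9, 188.5,  76.7]))]
clamp_pivot [(array([421., 314.]), 0.76, array([ 501.4, -170.8,   79. ]))]
clamp_tip [(array([385., 255.]), 0.78, array([690.7,  51.4,  26.2]))]
clamp_grip [(array([394., 266.]), 0.61, array([ 494.3, -111.6,  157.7]))]
jig [(array([440., 352.]), 0.87, array([ 481.8, -229.1,   38.4]))]
frame [(array([461., 345.]), 0.69, array([ 520.7, -246.4,   41.6])), (array([280., 256.]), 0.64, array([467.5, 159. ,  76.8]))]
tray [(array([392., 253.]), 0.6, array([738.7,  65.4,   4.9]))]
[(array([167., 218., 242., 261.]), 0.95), (array([180., 280., 213., 333.]), 0.74)]
1.1 [-0.4 -3.1 -0. ]
```

View pics/top0.png

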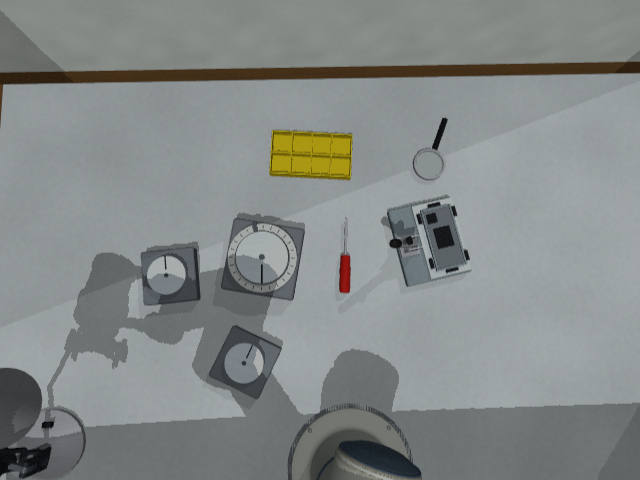

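View pics/side0.png

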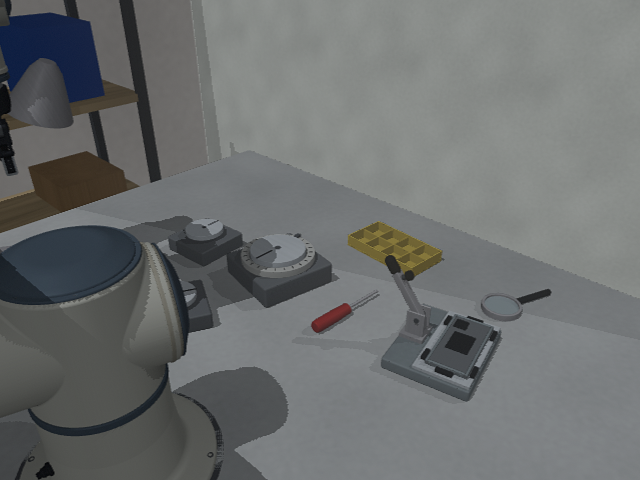

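Run:
```python
import cv2
i=cv2.imread('pics/top0.png'); cv2.imwrite('pics/crop0.png',cv2.resize(i[205:315,130:320],None,fx=4,fy=4,interpolation=cv2.INTER_CUBIC))
```

```text
(no output)
```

View pics/crop0.png

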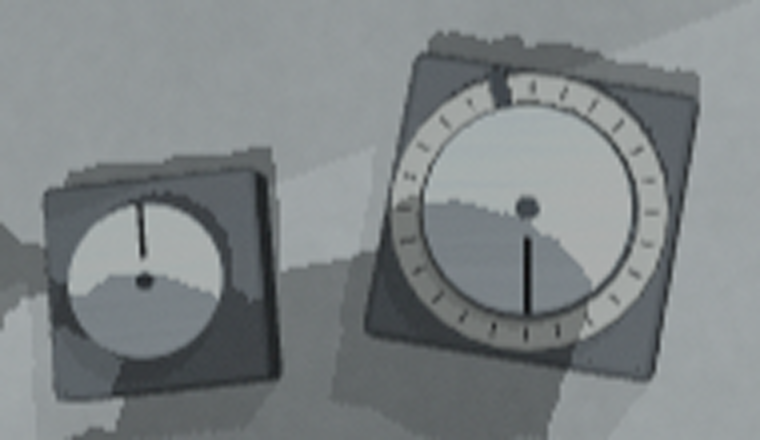

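Top view shows three dials: (166,273) and (244,362) are small and have no ring. The one at (261,257) is widest and the only one with a white tick ring and a tab, at (255,227), so it's the job dial. Its line end is at (262,283). The jig is at (428,241), with the open clamp leaning left to a tip at (394,243). The crop confirms the choice of dial. Next I'll measure precisely.

```bash
cat >> h.py <<'E'
def cloud(f):
    Z=np.asarray(f['z_map'],float); v,u=np.mgrid[:480,:640]; K,T=np.array(f['intrinsics']),np.array(f['extrinsics'])
    P=np.stack([u,v,np.ones_like(u)],-1)@np.linalg.inv(K).T*Z[...,None]
    P=P@T[:3,:3].T+T[:3,3]; P[Z<=0]=np.nan; return P
def polar(f,c,r0,r1,z,a):
    """mean grey over r0..r1 at each angle a (rad), plane z; dark = low"""
    g=cv2.cvtColor(f['pixels'],cv2.COLOR_RGB2GRAY).astype(np.float32)
    out=[]
    for t in a:
        q=np.array([pix(f,[c[0]+r*np.cos(t),c[1]+r*np.sin(t),z]) for r in np.linspace(r0,r1,12)],np.float32)
        out.append(cv2.remap(g,q[:,:1],q[:,1:],cv2.INTER_LINEAR).mean())
    return np.array(out)
def darkest(f,c,r0,r1,z,win=None,w=0.25):
    a=np.radians(np.arange(-180,180,1.0)); p=polar(f,c,r0,r1,z,a)
    if win is not None: p=np.where(np.abs(np.angle(np.exp(1j*(a-win))))<0.35,p,999)
    t=a[p.argmin()]; a=t+np.radians(np.arange(-15,15.1,.5)); p=polar(f,c,r0,r1,z,a)
    wt=np.clip((np.median(p)+p.min())/2-p,0,None); return (a*wt).sum()/wt.sum(), p.min(), np.median(p)
def dialc(f):
    P=cloud(f); m=(np.abs(P[...,2]-76)<4)&(np.hypot(P[...,0]-490,P[...,1]-192)<75)
    (c,r)=cv2.minEnclosingCircle(P[m][:,:2].astype(np.float32)); return c,r,np.median(P[m][:,2]),P[m].mean(0)
E
python3 - <<'E'
from h import *
np.set_printoptions(precision=3,suppress=True)
for cam in ('top','side'):
    f=shot(cam); print(cam); print('dial',dialc(f), world(f,261.75,256.75,76) if cam=='top' else '')
    c=np.array([489.,191.5])
    for dc in ([0,0],[2,0],[0,2]):
        print('line',darkest(f,c+dc,20,56,76),'tab',darkest(f,c+dc,65,82,71,0.2))
    P=cloud(f); 
    m=(np.hypot(P[...,0]-515,P[...,1]+200)<140)&(np.abs(P[...,2]-24)<22)&(P[...,2]>8)
    print('jig rect',cv2.minAreaRect(P[m][:,:2].astype(np.float32)), m.sum())
    m=(np.hypot(P[...,0]-505,P[...,1]+140)<100)&(P[...,2]>100)
    print('arm',P[m][P[m][:,2].argsort()][::max(1,m.sum()//8)], m.sum())
f=shot('top'); z=24
for u,v in ((388,209),(447,195),(470,272),(405,287)): print(world(f,u,v,z))
E
```

```text
top
dial ((495.4729919433594, 190.13262939453125), 68.73846435546875, np.float64(75.40065938007331), array([485.592, 190.313,  75.504])) [486.414 189.352  76.   ]
line (np.float64(-3.1239441429418755), np.float32(23.850912), np.float32(124.47803)) tab (np.float64(0.19982264531791932), np.float32(67.10726), np.float32(128.2614))
line (np.float64(-3.1236641621301793), np.float32(27.710938), np.float32(125.749596)) tab (np.float64(0.20580452778916258), np.float32(67.16943), np.float32(121.382484))
line (np.float64(-3.071713573152188), np.float32(37.249756), np.float32(123.292725)) tab (np.float64(0.1722594965960079), np.float32(67.03711), np.float32(127.293945))
jig rect ((521.5087280273438, -208.5696563720703), (190.17977905273438, 159.29791259765625), 12.005935668945312) 4929
arm [[ 497.177 -137.37   101.822]
 [ 495.151 -123.471  135.953]
 [ 498.863 -118.177  141.614]
 [ 506.557 -128.323  146.784]
 [ 508.231 -127.693  150.179]
 [ 497.223  -86.964  158.872]
 [ 502.633  -88.177  165.548]
 [ 495.825  -89.43   168.421]
 [ 501.558  -95.437  171.669]] 207
side
dial ((496.10491943359375, 186
[... 412 characters left out ...]
 np.float32(108.3772))
line (np.float64(-3.0812059851016267), np.float32(41.37752), np.float32(84.12378)) tab (np.float64(0.1300698131890882), np.float32(64.62207), np.float32(110.93384))
jig rect ((521.8231201171875, -212.59835815429688), (192.82215881347656, 160.32630920410156), 11.39756965637207) 6587
arm [[ 516.765 -143.557  100.089]
 [ 499.661 -137.226  110.228]
 [ 503.36  -135.698  120.628]
 [ 503.551 -127.908  131.915]
 [ 496.289 -112.661  141.219]
 [ 510.015 -115.217  146.49 ]
 [ 495.189 -110.225  153.324]
 [ 491.452  -94.593  162.854]
 [ 493.718 -100.895  172.836]] 619
[ 601.27  -113.343   24.   ]
[ 632.761 -259.659   24.   ]
[ 443.177 -302.188   24.   ]
[ 411.608 -144.422   24.   ]
```

```bash
cat >> h.py <<'E'
from scipy.spatial.transform import Rotation as Rot
def down(yaw):
    """tool pointing down with tool y at heading yaw"""
    y=np.array([np.cos(yaw),np.sin(yaw),0]); z=np.array([0,0,-1.]); return Rot.from_matrix(np.stack([np.cross(y,z),y,z],1)).as_rotvec()
E
python3 - <<'E'
from h import *
np.set_printoptions(precision=2,suppress=True)
yaw=0.209; Y=np.array([-np.sin(yaw),np.cos(yaw),0]); piv=np.array([521.5,-210,0])+50*Y
R=down(yaw); at=lambda o,z: piv+o*Y+[0,0,z]
robot.grip(0)
robot.reach(at(125,260),R); print(readout.get_joints(),readout.get_ee_pos())
robot.move_l(at(125,156))
for o in (60,20,0,-15): robot.move_l(at(o,156),vel=60); print(o,readout.get_wrist_force())
shot('side','side1')
robot.move_l(at(60,170)); robot.move_l(at(60,260)); robot.sleep(.5)
f=shot('side','side2'); print(readout.get_time(),readout.get_joints())
E
```

```text
[-0.2   0.29  1.66  0.    1.19 -0.41] [485.31 -38.25 259.99]
60 [ 0.33  0.54 -0.04]
20 [ 0.72  0.1  -0.13]
0 [ 0.25  0.49 -0.94]
-15 [-0.37  0.08  0.78]
10.4 [-0.32  0.32  1.61  0.    1.21 -0.53]
```

View pics/side2.png

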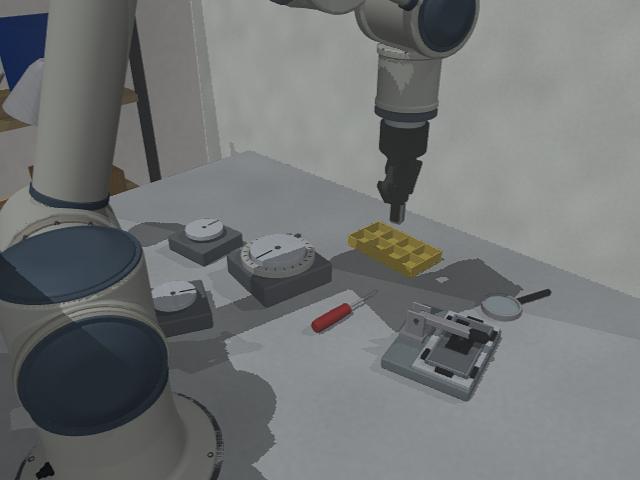

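The clamp arm now lies level at about (470,330) with its foot on the frame, and the frame is still in its nest. Next is the dial: re-measure, then press and drag.

```bash
cat >> h.py <<'E'
from scipy.optimize import minimize
def state(f,name=None,c0=(486.,189.)):
    """ring/dial centre (from the bright dial edge), line angle, tab angle"""
    g=cv2.cvtColor(f['pixels'],cv2.COLOR_RGB2GRAY).astype(np.float32)
    a=np.radians(np.arange(0,360,3))
    def gap(c):  # dark groove between dial (r60) and ring (r63)
        q=np.array([pix(f,[c[0]+61.5*np.cos(t),c[1]+61.5*np.sin(t),71]) for t in a],np.float32)
        return cv2.remap(g,q[:,:1],q[:,1:],cv2.INTER_LINEAR).mean()
    c=minimize(gap,c0,method='Nelder-Mead',options=dict(initial_simplex=[c0,(c0[0]+4,c0[1]),(c0[0],c0[1]+4)])).x
    L=darkest(f,c,20,56,76); T=darkest(f,c,66,82,71,0.22)
    # line as a chord: angle from inner and outer halves
    Li=darkest(f,c,18,36,76,L[0])[0]; Lo=darkest(f,c,45,58,76,L[0])[0]
    return c,np.array([L[0],Li,Lo,T[0]]),np.array([L[1],L[2],T[1],T[2]])
E
python3 - <<'E'
from h import *
np.set_printoptions(precision=3,suppress=True)
for c in('top','side'): f=shot(c,c+'3'); print(state(f))
i=cv2.imread('pics/top3.png'); cv2.imwrite('pics/crop3.png',cv2.resize(i[205:315,210:320],None,fx=5,fy=5,interpolation=cv2.INTER_CUBIC))
E
```

```text
(array([486.565, 189.986]), array([3.12 , 3.115, 3.122, 0.215]), array([ 39.215, 179.177,  76.299, 146.751], dtype=float32))
(array([481.922, 181.905]), array([2.907, 2.81 , 2.956, 0.236]), array([ 96.355, 124.926,  94.017, 130.854], dtype=float32))
```

View pics/crop3.png

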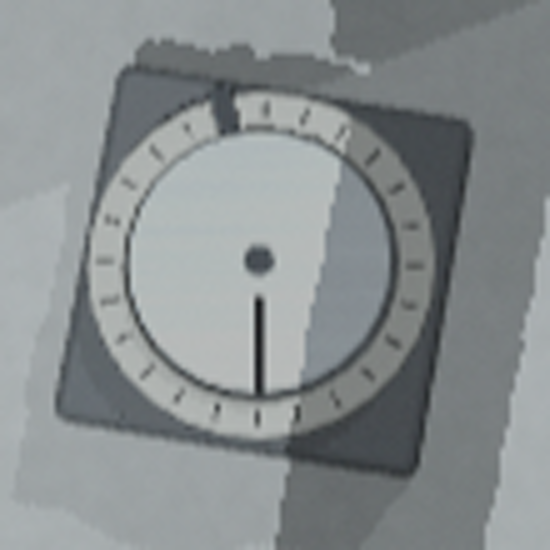

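The crop shows the hub at (259,262), the line pointing straight down to (259,393) and the tab at upper left, (230,108). So the turn is about -2.90 rad.

```bash
cat >> h.py <<'E'
def drag(c,phi,turn,force=9.5,r=40):
    at=lambda t,z: [c[0]+r*np.cos(t),c[1]+r*np.sin(t),z]
    e=robot.tip_extent; p=readout.get_ee_pos()
    if p[2]<200: robot.move_l([p[0],p[1],150])
    robot.reach(at(phi,e+100),down(phi)); robot.move_l(at(phi,e+79),vel=60)
    w0=readout.get_wrist_force()[2]; z=e+78
    while z>e+71:
        robot.move_l(at(phi,z),vel=15); F=readout.get_wrist_force()[2]-w0
        if F>force: break
        z-=0.5 if F<force-2 else .3
    print('pressed',z-e,F)
    n=max(1,int(np.ceil(abs(turn)/0.2))); fs=[]
    for t in phi+turn*np.arange(1,n+1)/n:
        robot.move_l(at(t,z),down(t),vel=16); F=readout.get_wrist_force()[2]-w0; fs.append(round(float(F),1))
        if F>force+2: z+=.4
        elif F<force-2: z-=.4
    print(fs); robot.move_l(at(phi+turn,e+100),vel=60)
E
python3 - <<'E'
from h import *
np.set_printoptions(precision=3,suppress=True)
drag([486.6,190.],1.8,-2.90)
R=readout.get_orientation(); robot.move_l([486,20,200],vel=200)
f=shot('top','top4'); print(state(f)); print(readout.get_time(),readout.get_joints())
i=cv2.imread('pics/top4.png'); cv2.imwrite('pics/crop4.png',cv2.resize(i[205:315,210:320],None,fx=5,fy=5,interpolation=cv2.INTER_CUBIC))
E
```

```text
pressed 72.10000000000001 9.589522495309803
[9.4, 10.1, 10.3, 9.2, 10.1, 9.6, 9.1, 9.8, 9.5, 9.9, 10.3, 9.1, 9.0, 9.2, 9.4]
(array([486.44 , 189.975]), array([0.259, 0.263, 0.259, 0.217]), array([ 38.347, 132.7  ,  49.698, 110.446], dtype=float32))
26.9583 [-0.08   0.365  1.744  0.     1.034  1.019]
```

View pics/crop4.png

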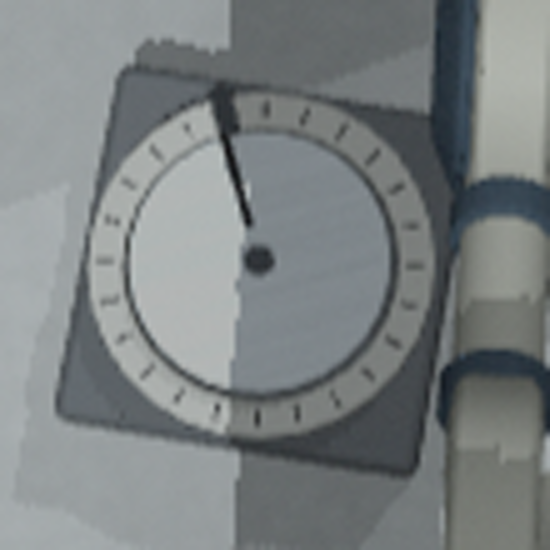

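The line now ends at (219,132), still just left of the tab's middle at about (230,125). The shadow edge biases my estimate, so I'll check the raw profiles.

```bash
cat > prof.py <<'E'
from h import *
import sys
np.set_printoptions(precision=0,suppress=True,linewidth=200)
f=shot('top',sys.argv[1]); c=[486.5,190]; a=np.arange(0.05,0.40,.0125)
for r0,r1,z in((20,56,76),(48,58,76),(65,72,71),(72,82,71)):
    p=polar(f,c,r0,r1,z,a); print(r0,p)
    th=(p.min()+np.median(p))/2; j=p.argmin(); s=slice(max(0,j-4),j+5); w=np.clip(th-p[s],0,None); print(' mid %.3f'%((a[s]*w).sum()/w.sum()))
print(readout.get_time())
i=cv2.imread(f'pics/{sys.argv[1]}.png'); cv2.imwrite('pics/c_%s.png'%sys.argv[1],cv2.resize(i[220:265,235:285],None,fx=12,fy=12,interpolation=cv2.INTER_CUBIC))
E
python3 prof.py top5
```

```text
20 [132. 132. 131. 131. 132. 133. 133. 133. 131. 128. 122. 112.  99.  83.  66.  51.  41.  39.  44.  58.  78.  99. 119. 138. 149. 159. 166. 170.]
 mid 0.259
48 [131. 131. 132. 132. 132. 132. 132. 131. 130. 130. 128. 124. 114.  98.  76.  53.  36.  35.  47.  70. 101. 131. 154. 169. 175. 177. 177. 178.]
 mid 0.258
65 [124. 124. 124. 124. 124. 123. 111.  97.  80.  66.  55.  51.  50.  50.  50.  51.  51.  56.  68.  91. 119. 144. 160. 169. 172. 173. 173. 172.]
 mid 0.209
72 [105. 105. 104. 104. 104. 103. 101.  92.  77.  64.  57.  52.  50.  50.  50.  51.  52.  57.  71.  89. 110. 128. 136. 136. 136. 138. 138. 138.]
 mid 0.215
27.0083
```

View pics/c_top5.png

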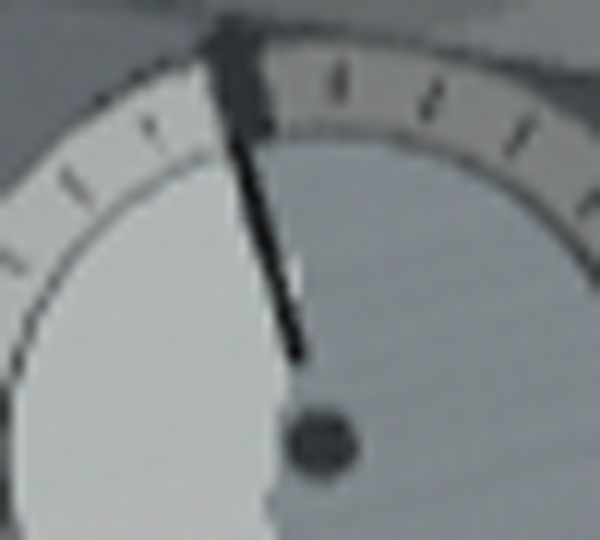

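```bash
python3 - <<'E'
from h import *
drag([486.5,190.],-1.0,-0.065)
robot.move_l([486,20,200],vel=200)
E
python3 prof.py top6
```

```text
pressed 71.80000000000001 10.193117136113985
[9.8]
20 [131. 129. 128. 126. 123. 120. 115. 107.  96.  82.  67.  53.  42.  37.  40.  51.  66.  84. 101. 118. 133. 143. 153. 162. 167. 172. 175. 177.]
 mid 0.213
48 [131. 131. 131. 132. 132. 131. 131. 127. 115.  98.  77.  56.  39.  33.  40.  57.  80. 103. 123. 141. 155. 164. 170. 174. 176. 177. 177. 178.]
 mid 0.212
65 [125. 125. 125. 125. 125. 123. 111.  96.  80.  66.  55.  51.  50.  50.  50.  50.  51.  56.  68.  91. 119. 144. 161. 169. 172. 173. 173. 172.]
 mid 0.227
72 [105. 105. 104. 103. 103. 103. 101.  92.  77.  64.  56.  51.  49.  50.  50.  51.  51.  56.  70.  89. 111. 127. 135. 135. 137. 139. 138. 138.]
 mid 0.210
34.275
```

Run:
```python
from h import *
f=shot('side','side7'); a=f['pixels'][:,:,::-1]; b=cv2.imread('pics/c_top6.png')
cv2.imwrite('pics/fin.png',np.hstack([cv2.resize(a[200:420,220:520],(400,293)),cv2.resize(b,(326,293))]))
```

```text
(no output)
```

View pics/fin.png

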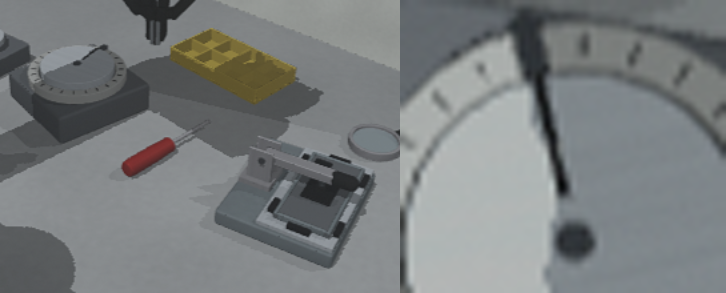

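The line meets the middle of the tab at (535,72). The clamp is closed at (310,165), the frame is in its nest, and the other things haven't moved.

```bash
python3 -c "
from rig import robot
print(robot.hand_in())"
```

```text
the job is handed in; nothing more can be done
None
```

The job is handed in at about 34 s on the robot's clock: the clamp is closed on the frame, the dial's line points at the middle of the tab to within about 0.01 rad by camera, and the screwdriver, magnifier and tray look undisturbed.

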